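Strop the flat blade and hold it in the finisher's guard slot

ROBOT

A 7-joint arm with a two-finger parallel gripper is mounted at the origin on the work surface. World frame = base frame: x ahead of the robot, y to its left, z up, the work surface at z = 0. Lengths are in m, angles in rad, forces in N, time in s.
With the tool pointing down it reaches from about 0.425 to 0.875 m from the base axis. Payload 4.7 kg.
Tool frame: the origin (TCP) lies midway between the tips of the shut fingers; the grasp point (between the pads) lies 19 mm behind it; z points along the fingers, y is the line along which they close (so a half turn about z gives the same grasp; the last joint's range is limited). The gripper opens to 87 mm and grips with 3 to 60 N. Pads are 19 mm wide; open, the fingers measure 117 mm over their backs; the gripper's body (75 mm by 190 mm) begins 51 mm behind the grasp point.
Start: joints at [0.014, 0.321, -0.07, 1.45, 0.023, 1.371, -0.057], TCP at [0.65, -0, 0.223] pointing down, gripper open.
Joint ranges: [-2.86, 2.86], [-0.3, 2.09], [-1.38, 1.24], [0.06, 2.45], [-1.56, 4.7], [0.09, 2.05], [-2.69, 2.69]. Speed limits (rad/s): [2.57, 2.57, 3.14, 3.14, 3.14, 3.14, 3.14].

INTERFACE

Orientations are given as a rotation vector (axis times angle).
In Python, from bench import ctrl gives the robot as it stands.
- The arm moves only by the tool inch_along, called after ">>>" by a JSON object that holds its "method" and its "body", one argument or row to a line. Schema: {"type":"object","properties":{"ticks":{"type":"array","items":{"type":"object","properties":{"tx":{"type":"number"},"ty":{"type":"number"},"tz":{"type":"number"},"turn":{"type":"number"},"finger_gap":{"type":"number"}},"additionalProperties":false,"required":["finger_gap"]},"minItems":1,"maxItems":20},"squeeze":{"type":"number"},"only":{"type":"string"},"quiet":{"type":"boolean"},"lines":{"type":"string"}},"required":["ticks"],"additionalProperties":false}. ticks is a list of rows, 1 to 20 of them, each an object with the fields tx, ty, tz (the shift in units of 100 mm), turn (a turn about the tool's z in units of 0.2 rad), finger_gap (the opening from 0.0 (shut) to 1.0 (fully open)); a field left out counts as zero (the opening has to be given); each row is the pose to reach, as a shift and turn from the pose commanded when the call began, along the tool's axes at that moment; what a row does not reach only later rows make up. A row lasts 1/10 s, in which the tool goes at most 0.05 m and 0.15 rad, less where a joint would pass 70% of its speed; a pose out of reach is approached as far as the arm can. The fingers move at their own pace and stop on an object; squeeze is the grip in N (left out, the last holds). Time passes only in rows, so rows that do not move let the fingers close. The tool returns the time, the measured TCP pose, the force, the opening and the grip force at its end. only (a regular expression) keeps the lines of the reply that match it, lines (a string "A,B") keeps lines A to B, and quiet returns only ok. Input that does not fit is refused with a message, and nothing moves.
- ctrl.get_state(): the state, without advancing time (a new reading comes with each control period).
- ctrl.get_image(name): name is "scene" or "side" or "wrist"; returns the picture (400x640x3 uint8, red, green, blue); there is no depth.
- ctrl.camera_model(name): a dict with "vertical_fov" (degrees; the focal length in pixels is half the picture's height over the tangent of half this angle, whatever the lens; pixels are square), "cx", "cy" (the principal point, pixels), "k1" (the pictures are not rectified: a ray, as slopes to the right and down, at radius r is drawn at 1 + k1 r^2 times it, then the intrinsics apply), "rvec" (rotation vector, rad) and "tvec" (3), from world to camera coordinates, as OpenCV has them; the wrist camera has in their place "hand_eye" (4x4, takes a point from camera to tool coordinates, whose origin is the TCP and whose axes are the flange's). Camera axes: x right, y down, z forward; pixel columns grow to the right and rows downward; lengths in m; the calibration is good to about 2 mm. A picture is of the moment at which its call begins: read the wrist's pose just before it. camera_model takes no time and is no camera call.
- ctrl.close_job(): hands the job in; it is judged then, once.
The state is a dict: "time": time; "joint_positions": joint angles; "qd": joint speeds; "joint_torque": joint torques, N m; "position": TCP position; "tool_rot": TCP orientation; "ft_force": force on the tool from outside, world axes, zero at the start; "torque": the same for the moment, N m; "grip_width": opening from 0.0 (shut) to 1.0 (fully open); "grip_force": force on a finger pad.
Only numpy, scipy, OpenCV 4.12 (cv2) and the standard library are available. Lean on these libraries where they do the work, as an engineer would, in place of code of your own. Each camera call takes 0.05 s, during which the arm holds its last target. There are 200 camera calls.

TASK

Take the flat-handled blade from the tool stand and draw its edge along the leather strop, from the end by the strop's handle to the far end, keeping the edge square across the leather and the sprung board pressed down about 5 mm all the way. Then lower the blade upright through the slot in the finishing machine's guard until it presses the felt roller beneath down about 6 mm, and finish while holding it still there in the gripper. Leave the other things on the bench alone, and never press the strop board down to its stop.

Things in the scene. Friction and masses are not known exactly. Their poses are not given: they have to be found in the camera images.
- blade: loose hand blade, 0.12-0.20 kg, hanging upright in either pocket of the stand. Origin: middle of its edge (lowest point); z up, x along its width, y through its thickness; same either way round. Steel 36 (x) by 6 (y), 50 mm long, lowest 8 mm stepped in to a 30 by 2 mm edge. Above it a flat dark wood handle 50 (x) by 24 (y), z = 50 to 105 mm, its underside resting on the stand; grip it across y
- stand: fixed wooden tool stand 160 (x) by 80 (y) by 75 mm tall; origin centre of its underside. Two pockets open at the top, each 45 (x) by 13 (y) and 62 mm deep, centred at x = -42 and +42 mm. Blade and awl hang in them, axes nearly along the stand's; the blade's edge is then 25 mm above the table
- awl: bystander in the stand's other pocket: a round waisted pale handle 34 mm in diameter on a thin round shank, 103 mm in all; origin at its lowest point
- strop: fixed bench strop; origin on the table under the leather's middle; y along its length, x across. Wooden base 80 by 220 by 24 mm; a handle 36 mm wide sticks out at the +y end to y = 179 mm, at most 35 mm high. On it floats a leather-faced board 60 (x) by 200 (y) mm, its top 52 mm above the table when free. The stroke runs from the handle end (+y) towards -y
- strop_mid (a point): centre of the leather's top surface; goes down with the board
- strop_face (a joint): how far the strop board is pressed down, m: 0 free, 0.012 at its stop. It stays level. Spring: 1 N to start, then 0.6 N per mm
- machine: fixed bench finishing machine; origin on the table under the slot's centre, x along slot and roller, y across. Steel guard plate 110 (x) by 146 (y) by 6 mm, its top 130 mm above the table, on posts with clear sides; green motor at +x (x = 65 to 240 mm, up to 138 mm high). It stands left or right of the strop, the tool stand on the other side
- slot (a point): centre of the slot's mouth, on the guard's top surface; the slot is 38 mm along x and 8 mm along y, cut straight through the 6 mm plate (2 mm more than the blade each way); axes as the machine's, z up
- roller (a joint): how far the felt roller (70 mm diameter, lying along the slot) under the guard is pressed down, m: 0 free, its top is then 22 mm below the slot's mouth; 0.012 at its stop. Spring: 1 N to start, then 0.6 N per mm
- mallet: bystander: wooden mallet lying, head 64 mm thick and 90 mm long, round handle to 160 mm from its origin, which is under the head
- jar: bystander: amber jar 60 mm across, 85 mm tall; origin under its centre
- tray: bystander: wooden tray 100 by 90 by 40 mm in four cells; origin under its centre
- buckle: bystander: brass ring 44 mm across, 6 mm thick; origin under its centre
- ruler: bystander: steel rule 30 by 200 by 5 mm; origin under its centre
- weight: bystander: brass weight 50 mm across, 30 mm tall; origin under its centre

How it is judged:
By the outcome, as a careful person would: the job done as asked, in the order asked, and still so for the second after the job is handed in, while the arm keeps its last pose, push and grip.
It also fails if it takes over 54 s, if anything falls off the work surface, if the arm or the gripper's body presses on something with over 40 N, if the wrist force passes 120 N, or if a joint passes its speed limit or range.

## Working session

There is one attempt and no reset: what is moved stays moved. The work goes in short steps, Python scripts to look and compute and a tool call to move; the robot and the scene stay as the last step left them, time stands still between calls to the robot, and variables do not carry over. Pictures are saved under pics/ and viewed, at most 10 in all, crops included, and the job is handed in when it is done.

```bash
ls; mkdir -p pics
```

Run:
```python
from bench import ctrl
import cv2
for n in("scene","side","wrist"):
    cv2.imwrite(f"pics/{n}0.png",ctrl.get_image(n)[:,:,::-1])
    print(n,ctrl.camera_model(n))
s=ctrl.get_state();print(s)
```

```text
bench.py
pics
scene {'vertical_fov': 49.57822322229361, 'cx': 327.5613256210517, 'cy': 204.3643886245082, 'k1': -0.11141368894999358, 'rvec': array([ 2.02889791,  0.99612106, -0.48284557]), 'tvec': array([-0.34124189, -0.18321209,  1.66096634])}
side {'vertical_fov': 55.84887761669958, 'cx': 314.57539381119716, 'cy': 199.0760773814614, 'k1': -0.05325023005857405, 'rvec': array([ 1.11153549, -2.41344746,  1.00335801]), 'tvec': array([0.37056135, 0.39325137, 0.61252657])}
wrist {'vertical_fov': 69.23442302909919, 'cx': 318.57139742009684, 'cy': 195.24588664385, 'k1': -0.0031538315010120046, 'hand_eye': array([[-4.52690762e-04, -9.66022621e-01, -2.58457134e-01,
         7.07593155e-02],
       [ 9.99999187e-01, -1.29239743e-04, -1.26845745e-03,
        -1.00007154e-03],
       [ 1.19195566e-03, -2.58457498e-01,  9.66021895e-01,
        -1.62423367e-01],
       [ 0.00000000e+00,  0.00000000e+00,  0.00000000e+00,
         1.00000000e+00]])}
{'time': 0.15, 'joint_positions': array([ 0.01412376,  0.32168274, -0.07012906,  1.45137684,  0.02258964,
        1.37078452, -0.05690007]), 'qd': array([ 4.79995817e-04, -9.61881246e-04,  6.30960480e-04, -1.77541604e-03,
        4.44832149e-04,  2.78421933e-04, -1.24127585e-05]), 'joint_torque': array([ 2.16972071e-04, -4.91794288e+01, -4.04079035e-01, -3.12878716e+01,
       -6.39387709e-02,  4.04033612e-02,  9.90178205e-05]), 'position': array([ 6.49593308e-01, -2.98762364e-05,  2.21702602e-01]), 'tool_rot': array([-2.22069522e+00, -2.22078434e+00,  1.69094228e-03]), 'ft_force': array([-0.67187662,  0.27360503,  0.40784782]), 'torque': array([0.00038953, 0.05956168, 0.0240386 ]), 'grip_force': 0.0, 'grip_width': 1.0011582220060673}
```

View pics/scene0.png

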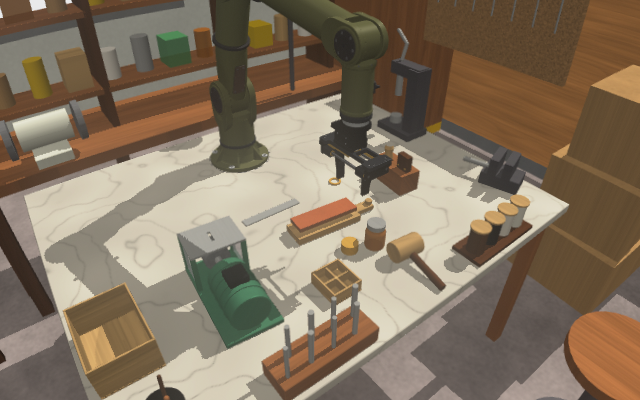

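View pics/side0.png

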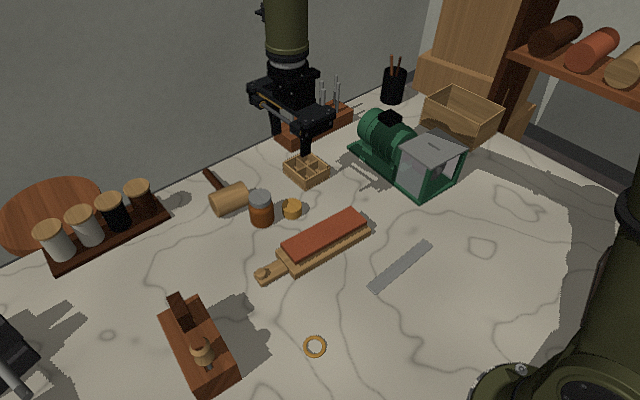

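Create h.py:
```python
import numpy as np, cv2
from scipy.spatial.transform import Rotation as R
from bench import ctrl
def cam(n,s=None):
    m=ctrl.camera_model(n); f=200/np.tan(np.radians(m["vertical_fov"]/2))
    K=np.array([[f,0,m["cx"]],[0,f,m["cy"]],[0,0,1]]); D=np.array([m["k1"],0,0,0,0.])
    if n=="wrist":
        T=np.eye(4);T[:3,:3]=R.from_rotvec(s["tool_rot"]).as_matrix();T[:3,3]=s["position"]
        W=np.linalg.inv(T@m["hand_eye"]); return K,D,W[:3,:3],W[:3,3]
    return K,D,R.from_rotvec(m["rvec"]).as_matrix(),m["tvec"]
def at_z(c,px,z):
    "pixels -> world points on plane z"
    K,D,Rm,t=c; px=np.array(px,float).reshape(-1,1,2)
    u=cv2.undistortPoints(px,K,D)[:,0]; d=np.c_[u,np.ones(len(u))]@Rm; o=-Rm.T@t
    return o+d*((z-o[2])/d[:,2])[:,None]
def proj(c,P):
    K,D,Rm,t=c
    return cv2.projectPoints(np.array(P,float).reshape(-1,1,3),cv2.Rodrigues(Rm)[0],t,K,D)[0][:,0]
```

Run:
```python
from h import *
np.set_printoptions(precision=3,suppress=True)
s=cam("scene");d=cam("side")
print("strop mid",at_z(s,[(325,215)],.052),at_z(d,[(325,234)],.052))
print("strop handle tip",at_z(s,[(370,203)],.02),at_z(d,[(260,275)],.02))
print("stand blade top",at_z(s,[(405,155)],.13),at_z(d,[(176,292)],.13), "awl",at_z(d,[(202,342)],.125))
print("slot",at_z(d,[(434,144)],.13),"guard corners",at_z(s,[(178,237),(234,217),(245,236),(190,258)],.13),at_z(d,[(400,149),(433,128),(467,147),(433,171)],.13))
a=cv2.imread("pics/scene0.png")[120:250,280:440];b=cv2.imread("pics/side0.png")[270:400,140:300]
cv2.imwrite("pics/m1.png",cv2.resize(np.vstack([a,b]),None,fx=2.3,fy=2.3,interpolation=cv2.INTER_CUBIC))
w=cv2.imread("pics/wrist0.png");c=cv2.imread("pics/side0.png")[100:230,340:500]
p=cv2.resize(np.hstack([np.vstack([a,b]),np.vstack([c,np.zeros_like(c)])]),None,fx=2.3,fy=2.3,interpolation=cv2.INTER_CUBIC)
p[300:,368:]=cv2.resize(w,(368,298))[:p.shape[0]-300]
cv2.imwrite("pics/m1.png",p)
```

```text
strop mid [[0.537 0.003 0.052]] [[0.52  0.01  0.052]]
strop handle tip [[0.544 0.182 0.02 ]] [[0.544 0.173 0.02 ]]
stand blade top [[0.522 0.349 0.13 ]] [[0.543 0.339 0.13 ]] awl [[0.438 0.349 0.125]]
slot [[ 0.514 -0.355  0.13 ]] guard corners [[ 0.46  -0.413  0.13 ]
 [ 0.474 -0.258  0.13 ]
 [ 0.56  -0.273  0.13 ]
 [ 0.55  -0.42   0.13 ]] [[ 0.556 -0.271  0.13 ]
 [ 0.558 -0.412  0.13 ]
 [ 0.452 -0.412  0.13 ]
 [ 0.451 -0.266  0.13 ]]
```

View pics/m1.png

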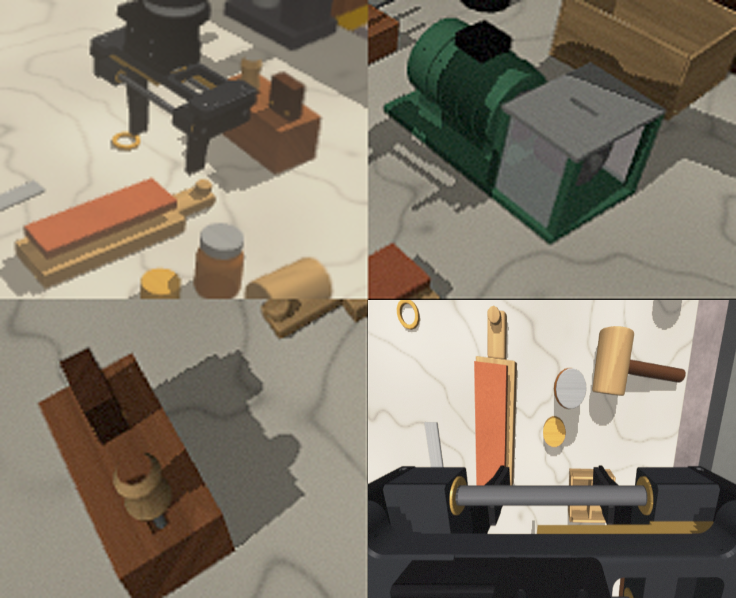

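The scene shows the stand on the left (+y): blade about (0.535, 0.345), awl about (0.44, 0.35). The strop runs along y at x≈0.53 with its handle at +y. The machine is on the right with its slot about (0.51, −0.35). Next I move over the stand and yaw by 90°.

The rows are not in the units I measure in: shifts go in units of 100 mm and turns go in units of 0.2 rad. I convert before sending: 0.345 m is 3.45, -0.13 m is -1.3, 1.571 rad is 7.855.

>>> {"method": "inch_along", "body": {
  "ticks": [
    {"tx": 3.45,"ty": -1.3,"tz": -0.5,"turn": 7.855,"finger_gap": 1},
    {"tx": 3.45,"ty": -1.3,"tz": -0.5,"turn": 7.855,"finger_gap": 1},
    {"tx": 3.45,"ty": -1.3,"tz": -0.5,"turn": 7.855,"finger_gap": 1},
    {"tx": 3.45,"ty": -1.3,"tz": -0.5,"turn": 7.855,"finger_gap": 1},
    {"tx": 3.45,"ty": -1.3,"tz": -0.5,"turn": 7.855,"finger_gap": 1},
    {"tx": 3.45,"ty": -1.3,"tz": -0.5,"turn": 7.855,"finger_gap": 1},
    {"tx": 3.45,"ty": -1.3,"tz": -0.5,"turn": 7.855,"finger_gap": 1},
    {"tx": 3.45,"ty": -1.3,"tz": -0.5,"turn": 7.855,"finger_gap": 1},
    {"tx": 3.45,"ty": -1.3,"tz": -0.5,"turn": 7.855,"finger_gap": 1},
    {"tx": 3.45,"ty": -1.3,"tz": -0.5,"turn": 7.855,"finger_gap": 1},
    {"tx": 3.45,"ty": -1.3,"tz": -0.5,"turn": 7.855,"finger_gap": 1},
    {"tx": 3.45,"ty": -1.3,"tz": -0.5,"turn": 7.855,"finger_gap": 1},
    {"tx": 3.45,"ty": -1.3,"tz": -0.5,"turn": 7.855,"finger_gap": 1}
  ]
}}

```text
time: 1.45
position: [0.5199, 0.3449, 0.2723]
tool_rot: [3.141, 0.004, -0.001]
ft_force: [-0.7, -0.0, -0.0]
grip_width: 1.001
grip_force: 0.0
```

Create snap.py:
```python
import sys;from h import *
s=ctrl.get_state();im=ctrl.get_image("wrist")[:,:,::-1]
n=sys.argv[1];cv2.imwrite(f"pics/{n}.png",im);np.save(f"pics/{n}.npy",{"position":s["position"],"tool_rot":s["tool_rot"]})
```

```bash
python3 snap.py w1; python3 -c "
import cv2;i=cv2.imread('pics/w1.png');cv2.imwrite('pics/w1b.png',cv2.resize(i,(800,500),interpolation=2))"
```

```text
(no output)
```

View pics/w1b.png

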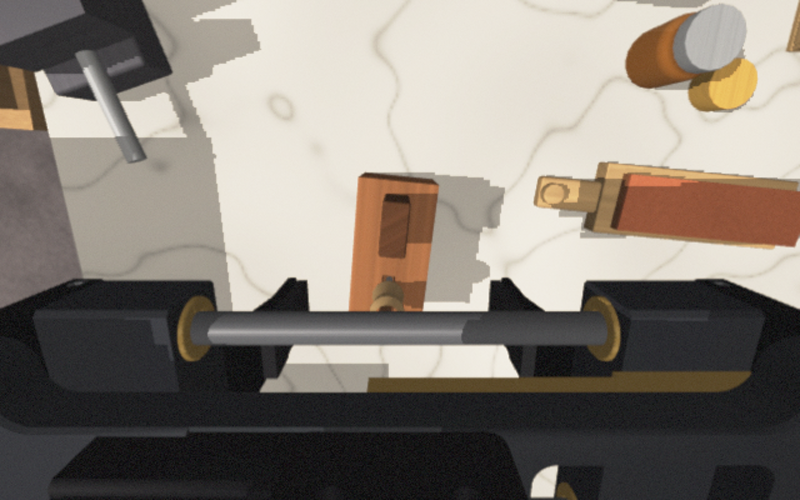

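```bash
python3 -c "
import cv2;i=cv2.imread('pics/w1.png')[130:260,270:360];j=cv2.resize(i[:120],None,fx=5,fy=5,interpolation=2)
cv2.imwrite('pics/c1.png',j)"
```

```text
(no output)
```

View pics/c1.png

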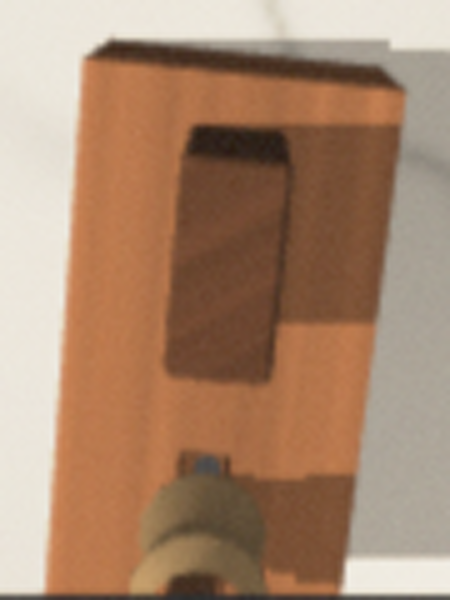

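Run:
```python
from h import *
np.set_printoptions(precision=4,suppress=True)
s=np.load("pics/w1.npy",allow_pickle=True).item();c=cam("wrist",s)
f=lambda p:np.array(p)/5+[269.6,129.6]
P=at_z(c,f([(184,155),(288,162),(271,380),(164,372)]),.130);print(P,P.mean(0))
for a,b in((0,3),(1,2),(0,1),(3,2)): v=P[a]-P[b];print(np.linalg.norm(v[:2]),np.degrees(np.arctan2(v[1],v[0])))
Q=at_z(c,f([(83,58),(404,92),(48,590),(341,590)]),.075);print(Q)
for a,b in((0,2),(1,3),(0,1)): v=Q[a]-Q[b];print(np.linalg.norm(v[:2]),np.degrees(np.arctan2(v[1],v[0])))
```

```text
[[0.5452 0.3581 0.13  ]
 [0.5438 0.3361 0.13  ]
 [0.4956 0.3394 0.13  ]
 [0.4974 0.3629 0.13  ]] [0.5205 0.3491 0.13  ]
0.048074720616639664 -5.73688994074938
0.048292433060310926 -3.8648649025705195
0.022009329288137407 86.26657194440685
0.023580526164773213 85.66646872543456
[[0.561  0.3849 0.075 ]
 [0.5529 0.3061 0.075 ]
 [0.4191 0.3982 0.075 ]
 [0.4193 0.319  0.075 ]]
0.14250218399310963 -5.342311182609506
0.13423210864590993 -5.515944713172213
0.07927029104822539 84.15076735219756
```

The handle top measures 48×23 mm and the stand 80 mm wide, and the stand's pocket offset agrees with the blade position. The blade is at (0.5205, 0.349), yaw −4.8°. I'll grasp it.

In the tool's units: 0.187 m is 1.87, -0.004 m is -0.04, 0.084 rad is 0.42.

>>> {"method": "inch_along", "body": {
  "ticks": [
    {"tx": 0.01,"ty": -0.04,"turn": 0.42,"finger_gap": 1},
    {"tx": 0.01,"ty": -0.04,"tz": 0.4,"turn": 0.42,"finger_gap": 1},
    {"tx": 0.01,"ty": -0.04,"tz": 0.8,"turn": 0.42,"finger_gap": 1},
    {"tx": 0.01,"ty": -0.04,"tz": 1.2,"turn": 0.42,"finger_gap": 1},
    {"tx": 0.01,"ty": -0.04,"tz": 1.5,"turn": 0.42,"finger_gap": 1},
    {"tx": 0.01,"ty": -0.04,"tz": 1.7,"turn": 0.42,"finger_gap": 1},
    {"tx": 0.01,"ty": -0.04,"tz": 1.8,"turn": 0.42,"finger_gap": 1},
    {"tx": 0.01,"ty": -0.04,"tz": 1.87,"turn": 0.42,"finger_gap": 1},
    {"tx": 0.01,"ty": -0.04,"tz": 1.87,"turn": 0.42,"finger_gap": 1}
  ]
}}

```text
time: 2.4
position: [0.521, 0.3489, 0.0854]
tool_rot: [3.139, -0.131, -0.0]
ft_force: [0.6, -0.1, 1.2]
grip_width: 1.001
grip_force: 0.0
```

>>> {"method": "inch_along", "body": {
  "ticks": [
    {"finger_gap": 0},
    {"finger_gap": 0},
    {"finger_gap": 0},
    {"finger_gap": 0},
    {"finger_gap": 0},
    {"finger_gap": 0},
    {"finger_gap": 0},
    {"finger_gap": 0}
  ],
  "squeeze": 40
}}

```text
time: 3.2
position: [0.521, 0.3489, 0.0855]
tool_rot: [3.139, -0.132, 0.0]
ft_force: [0.1, 1.2, 0.8]
grip_width: 0.355
grip_force: 0.0
```

>>> {"method": "inch_along", "body": {
  "ticks": [
    {"finger_gap": 0},
    {"finger_gap": 0},
    {"finger_gap": 0},
    {"finger_gap": 0},
    {"finger_gap": 0}
  ],
  "squeeze": 40
}}

```text
time: 3.7
position: [0.521, 0.3489, 0.0855]
tool_rot: [3.139, -0.132, 0.0]
ft_force: [0.1, 0.3, 0.9]
grip_width: 0.272
grip_force: 40.0
```

In the tool's units: 0.34 m is 3.4, -0.195 m is -1.95.

>>> {"method": "inch_along", "body": {
  "ticks": [
    {"tz": -0.1,"finger_gap": 0},
    {"tz": -0.3,"finger_gap": 0},
    {"tz": -0.6,"finger_gap": 0},
    {"tz": -1,"finger_gap": 0},
    {"tz": -1.4,"finger_gap": 0},
    {"ty": 0.3,"tz": -1.8,"finger_gap": 0},
    {"tx": -0.1,"ty": 0.7,"tz": -1.95,"finger_gap": 0},
    {"tx": -0.2,"ty": 1.1,"tz": -1.95,"finger_gap": 0},
    {"tx": -0.3,"ty": 1.5,"tz": -1.95,"finger_gap": 0},
    {"tx": -0.4,"ty": 1.9,"tz": -1.95,"finger_gap": 0},
    {"tx": -0.42,"ty": 2.3,"tz": -1.95,"finger_gap": 0},
    {"tx": -0.42,"ty": 2.7,"tz": -1.95,"finger_gap": 0},
    {"tx": -0.42,"ty": 3.1,"tz": -1.95,"finger_gap": 0},
    {"tx": -0.42,"ty": 3.4,"tz": -1.95,"finger_gap": 0},
    {"tx": -0.42,"ty": 3.54,"tz": -1.95,"finger_gap": 0},
    {"tx": -0.42,"ty": 3.54,"tz": -1.95,"finger_gap": 0},
    {"tx": -0.42,"ty": 3.54,"tz": -1.95,"finger_gap": 0}
  ]
}}

```text
time: 5.4
position: [0.4495, 0.0015, 0.2807]
tool_rot: [-3.138, 0.13, -0.0]
ft_force: [-0.8, 0.3, -1.7]
grip_width: 0.27
grip_force: 40.0
```

```bash
python3 snap.py w2; python3 -c "
import cv2;i=cv2.imread('pics/w2.png');cv2.imwrite('pics/w2b.png',cv2.resize(i,(800,500),interpolation=2))"
```

```text
(no output)
```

View pics/w2b.png

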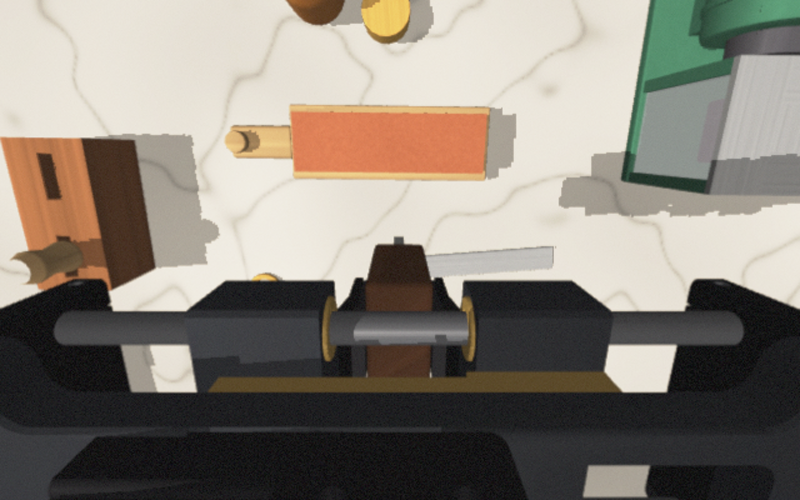

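Run:
```python
from h import *
np.set_printoptions(precision=4,suppress=True)
s=np.load("pics/w2.npy",allow_pickle=True).item();c=cam("wrist",s)
i=cv2.imread("pics/w2.png");h=cv2.cvtColor(i,cv2.COLOR_BGR2HSV)
m=((h[...,0]<12)&(h[...,1]>130)&(h[...,2]>120)).astype(np.uint8);m[:80]=0;m[150:]=0;m[:,:220]=0;m[:,400:]=0
k=max(cv2.findContours(m,0,cv2.CHAIN_APPROX_NONE)[0],key=cv2.contourArea)[:,0]
P=at_z(c,k,.052);r=cv2.minAreaRect((P[:,:2]*1000).astype(np.float32));print(r,cv2.boxPoints(r)/1000)
ap=cv2.approxPolyDP(k.reshape(-1,1,2),5,True)[:,0];print(ap.tolist(),at_z(c,ap,.052))
# expected blade pts in hand
Rm=R.from_rotvec(s["tool_rot"]).as_matrix()
T=lambda x,y,z:s["position"]+Rm@np.array([x,y,.0605-z])
for p in [(.025,.012,.05),(.025,-.012,.05),(.025,.012,.105),(.025,-.012,.105),(.018,.003,.008),(.018,-.003,.008),(.015,.001,0),(.015,-.001,0)]: print(p,proj(c,[T(*p)])[0])
e=cv2.resize(i[180:310,280:360],None,fx=6,fy=6,interpolation=2)[:600]
f=cv2.resize(i[75:155,220:400],None,fx=4,fy=4,interpolation=2)
o=np.zeros((600,800,3),np.uint8);o[:330,:720]=0;o[:320,:720]=f
cv2.imwrite("pics/f2.png",o);cv2.imwrite("pics/e2.png",e)
```

```text
((523.861083984375, 6.1055755615234375), (199.8986053466797, 59.395713806152344), 84.50357818603516) [[ 0.4847 -0.0905]
 [ 0.5438 -0.0962]
 [ 0.563   0.1028]
 [ 0.5039  0.1084]]
[[233, 90], [236, 136], [386, 135], [388, 91]] [[ 0.5614  0.1022  0.052 ]
 [ 0.5041  0.1074  0.052 ]
 [ 0.4889 -0.0909  0.052 ]
 [ 0.5438 -0.0947  0.052 ]]
(0.025, 0.012, 0.05) [338.2571 192.1704]
(0.025, -0.012, 0.05) [299.3203 192.1833]
(0.025, 0.012, 0.105) [346.5323 223.909 ]
(0.025, -0.012, 0.105) [291.1185 223.9241]
(0.018, 0.003, 0.008) [322.7085 187.2988]
(0.018, -0.003, 0.008) [314.841  187.3015]
(0.015, 0.001, 0) [320.036  188.6237]
(0.015, -0.001, 0) [317.5107 188.6246]
```

View pics/e2.png

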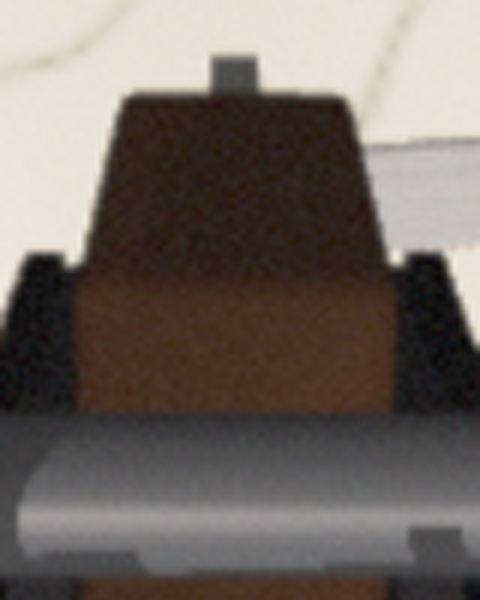

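Strop found: centre (0.524, 0.006), 200×59 mm, yaw −5.5°. The blade sits about 1.5 mm toward −x in the gripper. I go above the start of the stroke, 92 mm toward the handle.

In the tool's units: 0.156 m is 1.56, 0.15 m is 1.5, 0.012 rad is 0.06.

>>> {"method": "inch_along", "body": {
  "ticks": [
    {"tx": 0.2,"ty": -0.3,"turn": 0.06,"finger_gap": 0},
    {"tx": 0.4,"ty": -0.6,"tz": 0.3,"turn": 0.06,"finger_gap": 0},
    {"tx": 0.6,"ty": -0.9,"tz": 0.6,"turn": 0.06,"finger_gap": 0},
    {"tx": 0.76,"ty": -1.03,"tz": 1,"turn": 0.06,"finger_gap": 0},
    {"tx": 0.76,"ty": -1.03,"tz": 1.3,"turn": 0.06,"finger_gap": 0},
    {"tx": 0.76,"ty": -1.03,"tz": 1.5,"turn": 0.06,"finger_gap": 0},
    {"tx": 0.76,"ty": -1.03,"tz": 1.56,"turn": 0.06,"finger_gap": 0},
    {"tx": 0.76,"ty": -1.03,"tz": 1.56,"turn": 0.06,"finger_gap": 0},
    {"tx": 0.76,"ty": -1.03,"tz": 1.56,"turn": 0.06,"finger_gap": 0},
    {"tx": 0.76,"ty": -1.03,"tz": 1.56,"turn": 0.06,"finger_gap": 0}
  ]
}}

```text
time: 6.45
position: [0.5349, 0.0965, 0.1263]
tool_rot: [-3.137, 0.151, -0.005]
ft_force: [0.6, 0.4, -1.1]
grip_width: 0.271
grip_force: 40.0
```

>>> {"method": "inch_along", "body": {
  "ticks": [
    {"tz": 0.04,"finger_gap": 0},
    {"tz": 0.08,"finger_gap": 0},
    {"tz": 0.11,"finger_gap": 0},
    {"tz": 0.14,"finger_gap": 0},
    {"tz": 0.155,"finger_gap": 0},
    {"tz": 0.155,"finger_gap": 0},
    {"tz": 0.155,"finger_gap": 0},
    {"tz": 0.155,"finger_gap": 0}
  ]
}}

```text
time: 7.25
position: [0.5338, 0.0959, 0.1093]
tool_rot: [3.138, -0.151, 0.0]
ft_force: [-1.0, 0.3, 0.5]
grip_width: 0.269
grip_force: 40.0
```

Create avg.py:
```python
from h import *
np.set_printoptions(precision=4,suppress=True)
F=[];P=[]
for _ in range(14): ctrl.get_image("side"); s=ctrl.get_state();F.append(s["ft_force"]);P.append(s["position"])
print(s["time"],np.mean(F,0),np.std(F,0)/14**.5,np.mean(P,0),s["tool_rot"])
```

```text
(no output)
```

>>> {"method": "inch_along", "body": {
  "ticks": [
    {"tz": 0.01,"finger_gap": 0},
    {"tz": 0.018,"finger_gap": 0},
    {"tz": 0.018,"finger_gap": 0},
    {"tz": 0.018,"finger_gap": 0}
  ]
}}

```text
time: 7.65
position: [0.5338, 0.0959, 0.1074]
tool_rot: [3.138, -0.151, 0.0]
ft_force: [-1.1, -0.1, 2.6]
grip_width: 0.275
grip_force: 40.0
```

```bash
python3 avg.py
```

```text
8.35 [-1.815  -0.6161  2.9689] [0.1003 0.102  0.1592] [0.5338 0.0959 0.1073] [ 3.1378 -0.1511 -0.    ]
```

In the tool's units: 0.092 m is 0.92, 0.09 m is 0.9.

>>> {"method": "inch_along", "body": {
  "ticks": [
    {"ty": 0.03,"finger_gap": 0},
    {"ty": 0.07,"finger_gap": 0},
    {"ty": 0.12,"finger_gap": 0},
    {"ty": 0.17,"finger_gap": 0},
    {"ty": 0.22,"finger_gap": 0},
    {"ty": 0.27,"finger_gap": 0},
    {"ty": 0.32,"finger_gap": 0},
    {"ty": 0.37,"finger_gap": 0},
    {"ty": 0.42,"finger_gap": 0},
    {"ty": 0.47,"finger_gap": 0},
    {"ty": 0.52,"finger_gap": 0},
    {"ty": 0.57,"finger_gap": 0},
    {"ty": 0.62,"finger_gap": 0},
    {"ty": 0.67,"finger_gap": 0},
    {"ty": 0.72,"finger_gap": 0},
    {"ty": 0.77,"finger_gap": 0},
    {"ty": 0.82,"finger_gap": 0},
    {"ty": 0.87,"finger_gap": 0},
    {"ty": 0.9,"finger_gap": 0},
    {"ty": 0.92,"finger_gap": 0}
  ]
}}

```text
time: 10.35
position: [0.5249, 0.0041, 0.1073]
tool_rot: [3.138, -0.152, 0.0]
ft_force: [0.0, 3.5, 2.5]
grip_width: 0.27
grip_force: 40.0
```

```bash
python3 avg.py; python3 -c "
import numpy as np,cv2;from h import *
i=ctrl.get_image('side')[:,:,::-1];cv2.imwrite('pics/s3.png',cv2.resize(i[160:300,230:400],None,fx=4,fy=4,interpolation=2))"
```

```text
11.05 [0.1845 0.59   2.7819] [0.1755 0.2459 0.1385] [0.5249 0.0039 0.1072] [ 3.1372 -0.1513 -0.0001]
```

View pics/s3.png

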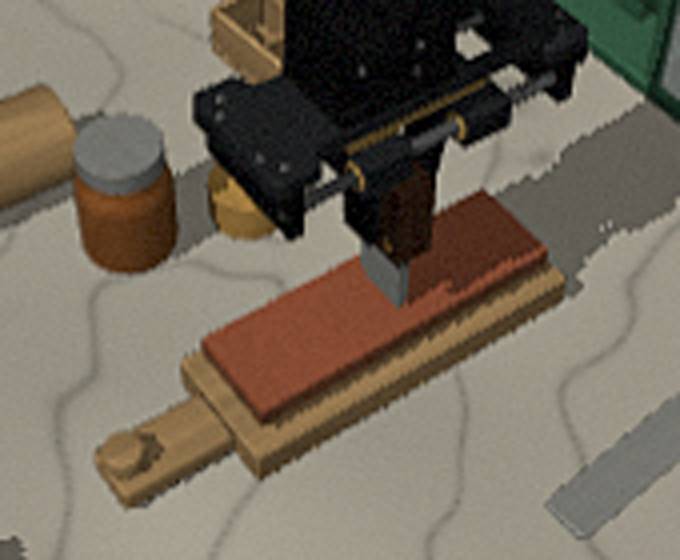

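The edge sits square on the leather with the board pressed. I'll finish the stroke, then lift.

In the tool's units: 0.091 m is 0.91, 0.09 m is 0.9.

>>> {"method": "inch_along", "body": {
  "ticks": [
    {"ty": 0.03,"finger_gap": 0},
    {"ty": 0.07,"finger_gap": 0},
    {"ty": 0.12,"finger_gap": 0},
    {"ty": 0.17,"finger_gap": 0},
    {"ty": 0.22,"finger_gap": 0},
    {"ty": 0.27,"finger_gap": 0},
    {"ty": 0.32,"finger_gap": 0},
    {"ty": 0.37,"finger_gap": 0},
    {"ty": 0.42,"finger_gap": 0},
    {"ty": 0.47,"finger_gap": 0},
    {"ty": 0.52,"finger_gap": 0},
    {"ty": 0.57,"finger_gap": 0},
    {"ty": 0.62,"finger_gap": 0},
    {"ty": 0.67,"finger_gap": 0},
    {"ty": 0.72,"finger_gap": 0},
    {"ty": 0.77,"finger_gap": 0},
    {"ty": 0.82,"finger_gap": 0},
    {"ty": 0.87,"finger_gap": 0},
    {"ty": 0.9,"finger_gap": 0},
    {"ty": 0.91,"finger_gap": 0}
  ]
}}

```text
time: 13.1
position: [0.5161, -0.0867, 0.1073]
tool_rot: [3.138, -0.152, 0.0]
ft_force: [0.5, 3.2, 2.3]
grip_width: 0.272
grip_force: 40.0
```

```bash
python3 avg.py
```

```text
13.8 [-0.0551  0.6734  2.6816] [0.1223 0.2142 0.1423] [ 0.5161 -0.0866  0.1073] [ 3.1374 -0.1513 -0.0001]
```

>>> {"method": "inch_along", "body": {
  "ticks": [
    {"finger_gap": 0},
    {"finger_gap": 0},
    {"tz": -0.1,"finger_gap": 0},
    {"tz": -0.3,"finger_gap": 0},
    {"tz": -0.6,"finger_gap": 0},
    {"tz": -1,"finger_gap": 0},
    {"tz": -1.4,"finger_gap": 0},
    {"tz": -1.72,"finger_gap": 0},
    {"tz": -1.72,"finger_gap": 0},
    {"tz": -1.72,"finger_gap": 0},
    {"tz": -1.72,"finger_gap": 0}
  ]
}}

```text
time: 14.9
position: [0.5152, -0.086, 0.2776]
tool_rot: [-3.138, 0.151, 0.005]
ft_force: [-0.2, -0.2, -1.4]
grip_width: 0.275
grip_force: 40.0
```

```bash
python3 avg.py
```

```text
15.6 [ 0.0868  0.0713 -1.3487] [0.1407 0.1722 0.1605] [ 0.5159 -0.0861  0.2786] [ 3.1379 -0.1511  0.0003]
```

In the tool's units: 0.07 m is 0.7, -0.036 m is -0.36.

>>> {"method": "inch_along", "body": {
  "ticks": [
    {"tx": -0.1,"ty": 0.3,"finger_gap": 0},
    {"tx": -0.2,"ty": 0.7,"finger_gap": 0},
    {"tx": -0.3,"ty": 1.1,"finger_gap": 0},
    {"tx": -0.36,"ty": 1.5,"finger_gap": 0},
    {"tx": -0.36,"ty": 1.9,"finger_gap": 0},
    {"tx": -0.36,"ty": 2.3,"finger_gap": 0},
    {"tx": -0.36,"ty": 2.55,"finger_gap": 0},
    {"tx": -0.36,"ty": 2.55,"finger_gap": 0},
    {"tx": -0.36,"ty": 2.55,"finger_gap": 0},
    {"tx": -0.36,"ty": 2.55,"finger_gap": 0},
    {"tx": -0.36,"ty": 2.55,"finger_gap": 0}
  ]
}}

```text
time: 16.7
position: [0.4566, -0.335, 0.2793]
tool_rot: [-3.138, 0.147, -0.001]
ft_force: [0.2, 0.7, -1.1]
grip_width: 0.275
grip_force: 40.0
```

```bash
python3 snap.py w4; python3 -c "
import cv2;i=cv2.imread('pics/w4.png');cv2.imwrite('pics/w4b.png',cv2.resize(i[40:240,190:450],None,fx=3,fy=3,interpolation=2))"
```

```text
(no output)
```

View pics/w4b.png

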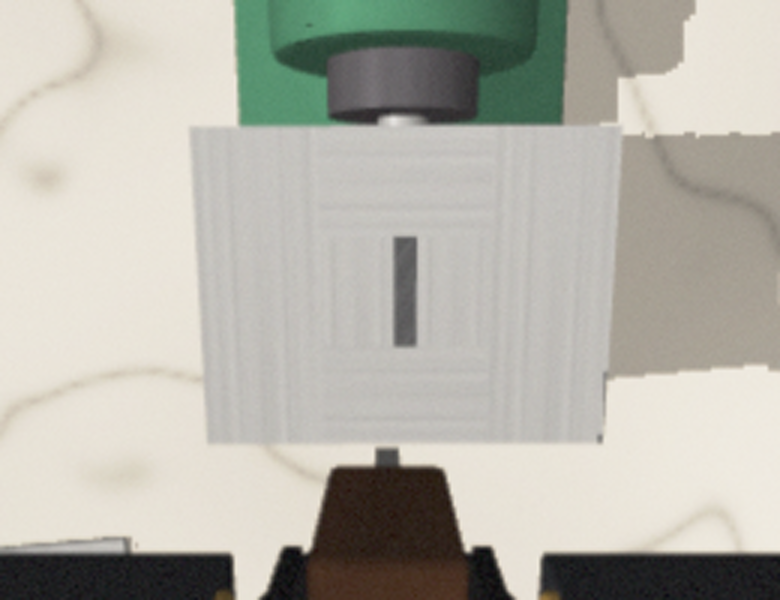

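Create slot.py:
```python
import sys;from h import *
np.set_printoptions(precision=4,suppress=True)
n,x0,x1,y0,y1=sys.argv[1],*map(int,sys.argv[2:6])
s=np.load(f"pics/{n}.npy",allow_pickle=True).item();c=cam("wrist",s)
g=cv2.cvtColor(cv2.imread(f"pics/{n}.png"),6)[y0:y1,x0:x1]
g=cv2.resize(g,None,fx=8,fy=8,interpolation=2);m=(g<(float(g.min())+float(np.median(g)))/2).astype(np.uint8)
k=max(cv2.findContours(m,0,1)[0],key=cv2.contourArea)[:,0];k=(k+.5)/8-.5+[x0,y0]
P=at_z(c,k,.130);r=cv2.minAreaRect((P[:,:2]*1000).astype(np.float32));print("slot",r)
Rm=R.from_rotvec(s["tool_rot"]).as_matrix();print("in tool",Rm.T@(np.append(np.array(r[0])/1000,.13)-s["position"]),s["position"])
```

```bash
python3 slot.py w4 300 350 105 165
```

Run:
```python
from h import *
np.set_printoptions(precision=4,suppress=True)
s=np.load("pics/w4.npy",allow_pickle=True).item();c=cam("wrist",s)
f=lambda p:(np.array(p)+.5)/3-.5+[190,40]
P=at_z(c,f([(190,126),(622,126),(603,443),(208,443)]),.13);print(P,P.mean(0))
for a,b in((0,3),(1,2),(0,1),(3,2)): v=P[a]-P[b];print(np.linalg.norm(v[:2]),np.degrees(np.arctan2(v[1],v[0])))
Rm=R.from_rotvec(s["tool_rot"]).as_matrix()
for p in [(.018,.003,.008),(.018,-.003,.008)]: print(p,proj(c,[s["position"]+Rm@np.array([p[0],p[1],.0605-p[2]])])[0])
print(f([(376,449),(398,449)]))
```

```text
slot ((505.2188415527344, -345.8075256347656), (7.905405521392822, 37.793575286865234), 84.72967529296875)
in tool [0.0494 0.0063 0.1493] [ 0.4566 -0.335   0.2793]
[[ 0.5667 -0.2787  0.13  ]
 [ 0.553  -0.4233  0.13  ]
 [ 0.4439 -0.4136  0.13  ]
 [ 0.4576 -0.2686  0.13  ]] [ 0.5053 -0.3461  0.13  ]
0.10958071991695097 -5.272596721691694
0.10953764056582159 -5.046010211563545
0.14522548030861956 84.60500632137702
0.14565857762906445 84.62265277166695
(0.018, 0.003, 0.008) [322.6881 187.2968]
(0.018, -0.003, 0.008) [314.8206 187.2995]
[[315.     189.3333]
 [322.3333 189.3333]]
```

The slot measures 7.9×37.8 mm, centred at (0.5052, −0.3458), yaw −5.25°, and the guard's centre agrees. I'll hover 20 mm above it and check again.

>>> {"method": "inch_along", "body": {
  "ticks": [
    {"tx": 0.2,"ty": 0.02,"turn": -0.0225,"finger_gap": 0},
    {"tx": 0.4,"ty": 0.045,"tz": 0.1,"turn": -0.0225,"finger_gap": 0},
    {"tx": 0.52,"ty": 0.045,"tz": 0.3,"turn": -0.0225,"finger_gap": 0},
    {"tx": 0.52,"ty": 0.045,"tz": 0.5,"turn": -0.0225,"finger_gap": 0},
    {"tx": 0.52,"ty": 0.045,"tz": 0.63,"turn": -0.0225,"finger_gap": 0},
    {"tx": 0.52,"ty": 0.045,"tz": 0.69,"turn": -0.0225,"finger_gap": 0},
    {"tx": 0.52,"ty": 0.045,"tz": 0.69,"turn": -0.0225,"finger_gap": 0},
    {"tx": 0.52,"ty": 0.045,"tz": 0.69,"turn": -0.0225,"finger_gap": 0},
    {"tx": 0.52,"ty": 0.045,"tz": 0.69,"turn": -0.0225,"finger_gap": 0},
    {"tx": 0.52,"ty": 0.045,"tz": 0.69,"turn": -0.0225,"finger_gap": 0},
    {"tx": 0.52,"ty": 0.045,"tz": 0.69,"turn": -0.0225,"finger_gap": 0},
    {"tx": 0.52,"ty": 0.045,"tz": 0.69,"turn": -0.0225,"finger_gap": 0},
    {"tx": 0.52,"ty": 0.045,"tz": 0.69,"turn": -0.0225,"finger_gap": 0}
  ]
}}

```text
time: 18.05
position: [0.5072, -0.346, 0.2104]
tool_rot: [3.138, -0.144, 0.0]
ft_force: [0.2, 0.7, -1.8]
grip_width: 0.272
grip_force: 40.0
```

```bash
python3 avg.py; python3 snap.py w5
```

Run:
```python
from h import *
s=np.load("pics/w5.npy",allow_pickle=True).item();c=cam("wrist",s);d=cam("side")
w=cv2.imread("pics/w5.png")[130:230,270:370];i=ctrl.get_image("side")[:,:,::-1][60:190,370:500]
cv2.imwrite("pics/w5b.png",np.hstack([cv2.resize(w,(400,400),interpolation=2),cv2.resize(i,(400,400),interpolation=2)]))
Rm=R.from_rotvec(s["tool_rot"]).as_matrix();S=np.array([.5052,-.3458,.13]);a=-.0916
ax=np.array([np.cos(a),np.sin(a),0]);ay=np.array([-np.sin(a),np.cos(a),0])
C=lambda p:((p-[270,130]+.5)*4-.5).round(1)
print("slot +x end",C(proj(c,[S+.019*ax+.004*ay,S+.019*ax-.004*ay])))
for p in [(.0165,.003,.008),(.0165,-.003,.008),(.0135,0,0)]: print(p,C(proj(c,[s["position"]+Rm@np.array([p[0],p[1],.0605-p[2]])])))
```

```text
18.75 [-0.2979 -0.0714 -1.6698] [0.1313 0.1553 0.1101] [ 0.5072 -0.346   0.2103] [ 3.1383 -0.144   0.0002]
slot +x end [[177.9 205.1]
 [215.2 205. ]]
(0.0165, 0.003, 0.008) [[212.2 238.3]]
(0.0165, -0.003, 0.008) [[180.8 238.3]]
(0.0135, 0, 0) [[196.5 243.3]]
```

View pics/w5b.png

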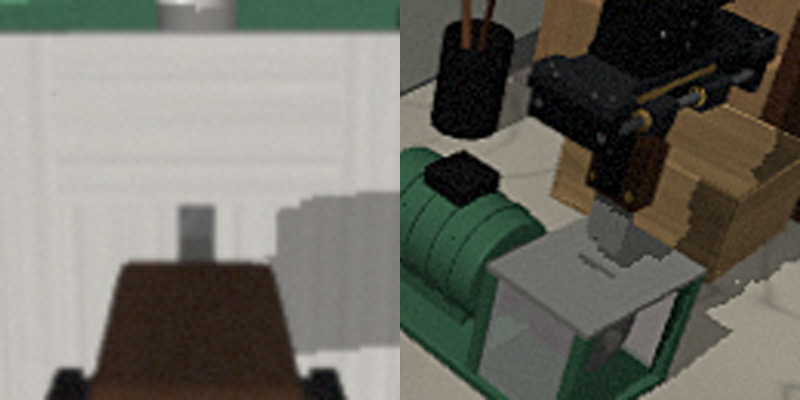

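Prediction and picture agree: the slot end is at row 205, columns 178–215, and the blade step at about row 236, centred on 196. I'll lower into the slot in stages.

In the tool's units: -0.0005 m is -0.005, 0.036 m is 0.36.

>>> {"method": "inch_along", "body": {
  "ticks": [
    {"tx": -0.005,"tz": 0.06,"finger_gap": 0},
    {"tx": -0.005,"tz": 0.12,"finger_gap": 0},
    {"tx": -0.005,"tz": 0.18,"finger_gap": 0},
    {"tx": -0.005,"tz": 0.21,"finger_gap": 0},
    {"tx": -0.005,"tz": 0.24,"finger_gap": 0},
    {"tx": -0.005,"tz": 0.27,"finger_gap": 0},
    {"tx": -0.005,"tz": 0.3,"finger_gap": 0},
    {"tx": -0.005,"tz": 0.33,"finger_gap": 0},
    {"tx": -0.005,"tz": 0.36,"finger_gap": 0},
    {"tx": -0.005,"tz": 0.36,"finger_gap": 0},
    {"tx": -0.005,"tz": 0.36,"finger_gap": 0},
    {"tx": -0.005,"tz": 0.36,"finger_gap": 0}
  ]
}}

```text
time: 20.05
position: [0.5068, -0.346, 0.1745]
tool_rot: [3.138, -0.144, 0.001]
ft_force: [-0.3, 0.5, -1.4]
grip_width: 0.276
grip_force: 40.0
```

```bash
python3 avg.py
```

```text
20.75 [ 0.1213  0.0024 -1.4313] [0.1281 0.1159 0.0971] [ 0.5068 -0.346   0.1744] [ 3.1382 -0.144   0.0002]
```

In the tool's units: 0.012 m is 0.12, 0.011 m is 0.11.

>>> {"method": "inch_along", "body": {
  "ticks": [
    {"tz": 0.03,"finger_gap": 0},
    {"tz": 0.06,"finger_gap": 0},
    {"tz": 0.08,"finger_gap": 0},
    {"tz": 0.1,"finger_gap": 0},
    {"tz": 0.11,"finger_gap": 0},
    {"tz": 0.12,"finger_gap": 0},
    {"tz": 0.12,"finger_gap": 0},
    {"tz": 0.12,"finger_gap": 0},
    {"tz": 0.12,"finger_gap": 0}
  ]
}}

```text
time: 21.65
position: [0.5068, -0.346, 0.1625]
tool_rot: [3.138, -0.144, 0.001]
ft_force: [-0.9, 1.0, 3.8]
grip_width: 0.276
grip_force: 40.0
```

```bash
python3 avg.py
```

```text
22.35 [-0.7318  0.3126  3.1704] [0.1073 0.1369 0.1821] [ 0.5068 -0.346   0.1624] [ 3.1382 -0.1439  0.0003]
```

>>> {"method": "inch_along", "body": {
  "ticks": [
    {"finger_gap": 0},
    {"finger_gap": 0},
    {"finger_gap": 0},
    {"finger_gap": 0},
    {"finger_gap": 0}
  ]
}}

```text
time: 22.85
position: [0.5068, -0.346, 0.1623]
tool_rot: [3.138, -0.144, 0.0]
ft_force: [-0.5, -0.4, 3.0]
grip_width: 0.275
grip_force: 40.0
```

```bash
python3 -c "
from bench import ctrl
print(ctrl.close_job())"
```

```text
the job is handed in; nothing more can be done
None
```

I drew the blade along the strop from the handle end to the far end at about 5 mm press, then lowered it through the slot, where the gripper holds it still with the roller about 6 mm down by wrist force; the job was handed in at 22.85 s and I saw no verdict.

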